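# Present an articulator on its swivel stand and hold it open

### The job

The dental articulator on the swivel stand is to be photographed. With the articulator still closed, turn the stand until its handle bar lies straight over the red mark on the foot; then raise the articulator's upper arm to 45 degrees open and keep it there, the stand still on its mark. The arm drops shut when let go, so finish while holding it open with the gripper, motionless, and leave everything else on the bench where it is.

Things in the scene. Friction and masses are not known exactly. Their poses are not given: they have to be found in the camera images.
- stand: fixed grey round foot of the swivel stand, 200 mm across, 18 mm high; origin at the centre of its underside on the swivel axis; its own -x axis points along the red mark, a flat red tab 16 mm wide and 8 mm high that reaches from the rim to 150 mm from the axis
- swivel (a joint): angle of the aluminium turning plate (184 mm across, top at 32 mm) on the foot, rad; 0 = handle bar over the red mark, positive = plate turned counter-clockwise seen from above; range -1.2 to 1.2; a stiff hinge (0.25 N m) that stays where it is left
- swivel_handle (a point): point on the stand's handle at gripping height, 60 mm above the bench: an upright black post 15 mm in diameter (19 mm at its head) from 19 to 76 mm above the bench, 140 mm from the swivel axis, on the end of an 8 mm steel bar that sticks out radially from the plate; axes as those of the plate (x from the handle towards the swivel axis, z up)
- articulator: white, blue and brass dental articulator with two mounted casts, 151x98x120 mm, fixed centrally on the turning plate; origin at the centre of its underside, 32 mm above the bench on the swivel axis; its front (-x) points to the black handle, its hinge is at the back (+x)
- articulator_upper_arm (a joint): opening angle of the articulator's upper arm, rad; 0 = closed, grows as the front end rises, 0.785 = 45 degrees, stop at 1.48; the hinge hardly rubs, and the arm falls shut when released
- upper_front (a point): pinching point in the front end of the upper arm, mid-height and mid-width of a block 20 mm wide (along y), 23 mm long, 12 mm high, centred 7.5 mm behind it. An 11 mm knob lies 4 to 16 mm in front of it; a 13 mm knob stands 10 mm high on the block and a 6 mm pin hangs below, both 6 mm behind it at mid-width. Closed: 136 mm above the bench, 60 mm in front of the swivel axis. Turns with the arm
- upper_hinge (a point): middle of the upper arm's hinge axle, 128 mm above the bench, 64 mm behind the swivel axis; axle along the articulator's y; the point upper_front lies 124 mm in front of it and 8 mm above it when closed; axes as those of the articulator
- teal_cast: teal dental cast, horseshoe-shaped, 60x77x29 mm; loose bystander, origin at the centre of its underside
- white_cast: white dental cast, 60x77x26 mm; loose bystander, origin at the centre of its underside
- wax_box: red and white carton, 63x131x34 mm; loose bystander, origin at the centre of its underside
- bur_tin: round pale tin, 52 mm across, 42 mm high; loose bystander, origin at the centre of its underside
- glass_dish: small round dish with pink filling, 42 mm across, 16 mm high; loose bystander, origin at the centre of its underside
- tweezers: steel tweezers lying flat, 145x13x9 mm; loose bystander, origin at the centre of its underside

How it is judged:
On the way, in this order (a step that is already met when the one before it is completed fails the run):
1. the stand is turned to its mark with the articulator closed (value of joint swivel between -0.1 and 0.1 rad and value of joint articulator_upper_arm below 0.15 rad), for 0.2 s.
2. the upper arm is raised to 45 degrees, the stand still on its mark (value of joint swivel between -0.1 and 0.1 rad and value of joint articulator_upper_arm between 0.68 and 0.89 rad), for 0.2 s.
At the end, for the whole second after the job is handed in: the stand's handle is within 0.1 rad (6 degrees) of the red mark, the upper arm stands still at 45 degrees open within 6 degrees (0.68 to 0.89 rad), and the gripper's fingers are in contact with the articulator, holding it (all of step 2 and velocity of joint articulator_upper_arm between -0.05 and 0.05 rad/s and contact force between the fingers and articulator above 0.3 N); the arm keeps its last pose, push and grip.
It fails at once if a bystander is moved by more than 25 mm (distance of any of teal_cast, white_cast, wax_box, bur_tin, glass_dish, tweezers from where it was at the start of the episode above 0.025 m).
It also fails if it takes over 48 s, if anything falls off the work surface, if the arm or the gripper's body presses on something with over 40 N, if the wrist force passes 120 N, or if a joint passes its speed limit or range.

### The arm

A 6-joint arm with a two-finger parallel gripper is mounted at the origin on a cart in front of the work surface, level with it; the furniture and walls round the work are solid. World frame = base frame: x ahead of the robot, y to its left, z up, the work surface at z = 0. Lengths are in m, angles in rad, forces in N, time in s.
With the tool pointing down it reaches from about 0.375 to 0.9 m from the base axis. Payload 3.1 kg.
Tool frame: the origin (TCP) lies on the centre line of the jaws, within the pads' length; the fingertips stand 8 mm ahead of it and the grasp point (between the pads) lies 11 mm behind it (robot.tip_extent is the distance from the TCP to the fingertips, in m); z points along the fingers, y is the line along which they close (so a half turn about z gives the same grasp; the last joint's range is limited). The gripper opens to 85 mm and grips with 20 to 120 N. Pads are 22 mm wide; open, the fingers measure 114 mm over their backs; the gripper's body (76 mm by 85 mm) begins 54 mm behind the grasp point. The pads swing forward as they close: fully open they stand 13 mm farther back than shut.
Start: joints at [-1.464, 0.527, 1.433, -0, 1.181, -0.178], TCP at [0.176, -0.6, 0.239] pointing down, gripper open.
Joint ranges: [-3.08, 3.08], [-0.75, 2.2], [0.22, 2.44], [-1.43, 4.57], [0, 2.65], [-2.85, 2.85]. Speed limits (rad/s): [2.79, 2.79, 3.14, 3.14, 3.14, 3.14].

### API

Orientations are given as a rotation vector (axis times angle).
In Python, from cell import robot gives the robot as it stands.
- The arm moves only by the tool jog_arm, never from a script. Its arguments are lists of equal length, an entry for each row: "hand": the finger opening in mm, from 0 to 85.4; "linear": the shift along the world's x, y, z in mm, a list of three; "rot": the turn, a rotation vector about the world's x, y, z in degrees, a list of three. A call has exactly 10 rows; each row shifts and turns the commanded pose from where the row before left it; what a row does not reach is not made up. A row lasts 1/10 s, in which the tool goes at most 50 mm and 8.59 degrees, less where a joint would pass 70% of its speed; a pose out of reach is approached as far as the arm can. A call with a gripper value outside its range is refused whole. The fingers move at their own pace and stop on an object; the grip force is fixed at half the most. Time passes only in rows, so rows that do not move let the fingers close, or fill a call up. It gives the time, the measured TCP pose, the force, the opening and the grip force at its end, in the units of the state.
- robot.state(): the state, without advancing time (a new reading comes with each control period).
- robot.camera(name): name is "scene" or "top" or "wrist"; returns a dict with "color" (384x512x3 uint8, red, green, blue), "range_z" (384x512 float32, m along the optical axis (not along the pixel's ray), 0 where there is no reading), "camera_matrix" (3x3 intrinsics, pixels), "xyz" and "attitude" of the camera in the world. Camera axes: x right, y down, z forward; pixel columns grow to the right and rows downward; lengths in m; the calibration is good to about 2 mm. A picture is of the moment at which its call begins.
- robot.job_done(): hands the job in; it is judged then, once.
The state is a dict: "time_s": time; "joint_positions": joint angles; "qd": joint speeds; "effort": joint torques, N m; "position": TCP position; "ee_rot": TCP orientation; "contact_force": force on the tool from outside, world axes, zero at the start; "torque": the same for the moment, N m; "gripper_width": finger opening in m; "grasp_force": force on a finger pad.
Only numpy, scipy, OpenCV 4.12 (cv2) and the standard library are available. Lean on these libraries where they do the work, as an engineer would, in place of code of your own. Each camera call takes 0.05 s, during which the arm holds its last target. There are 200 camera calls.

## Working session

There is one attempt and no reset: what is moved stays moved. The work goes in short steps, Python scripts to look and compute and a tool call to move; the robot and the scene stay as the last step left them, time stands still between calls to the robot, and variables do not carry over. Pictures are saved under pics/ and viewed, at most 10 in all, crops included, and the job is handed in when it is done.

Besides the shell and the picture viewer there is one more tool, called after "Emit:" by a JSON object that holds its "op" and its "data". jog_arm: Moves the arm, as the interface text tells. Its arguments: {"type":"object","properties":{"hand":{"type":"array"},"linear":{"type":"array"},"rot":{"type":"array"}},"required":["hand","linear","rot"]}

```bash
mkdir -p pics; ls; cat > h.py <<'E'
import numpy as np, cv2
from scipy.spatial.transform import Rotation as R
from cell import robot
def snap(n,f):
    c=robot.camera(n); cv2.imwrite(f'pics/{f}.png',c['color'][:,:,::-1]); np.savez(f'pics/{f}.npz',**{k:np.array(v) for k,v in c.items()}); return c
def rot(a):
    a=np.array(a,float)
    return a if a.shape==(3,3) else (R.from_quat(a) if a.size==4 else R.from_rotvec(a)).as_matrix()
def cloud(c):
    K=c['camera_matrix'];z=c['range_z'];v,u=np.indices(z.shape)
    p=np.stack([(u-K[0,2])/K[0,0]*z,(v-K[1,2])/K[1,1]*z,z],-1)
    P=p@rot(c['attitude']).T+np.array(c['xyz']); P[z==0]=np.nan; return P
E
python3 - <<'E'
from h import *
for n in('top','scene'):
    c=snap(n,n+'0'); print(n,c['xyz'],c['attitude'])
print(robot.state())
a=cv2.imread('pics/top0.png');cv2.imwrite('pics/top0.png',cv2.resize(a,(800,600)))
E
```

```text
pics
top [0.35012392 0.00798016 1.15375139] [-2.13031876  2.126364   -0.18229271]
scene [-0.41240677 -0.76289704  0.76980785] [-1.89383924  0.89273201 -0.55737595]
{'time_s': 0.1, 'joint_positions': array([-1.46347437e+00,  5.28383928e-01,  1.43378794e+00, -2.29750207e-05,
        1.18141296e+00, -1.78509881e-01]), 'qd': array([-4.40349942e-04, -2.08384898e-03, -3.10442090e-03, -8.57391473e-04,
       -1.66171549e-03, -5.43374038e-05]), 'effort': array([ 1.50002152e-04, -4.43304348e+01, -1.78586233e+01, -2.17361221e-04,
        3.87342676e-03,  3.60492777e-06]), 'position': array([ 0.176169  , -0.59899102,  0.2384205 ]), 'ee_rot': array([-3.10759045e+00, -4.47186666e-01, -7.79585273e-05]), 'contact_force': array([0.63181077, 0.10621817, 0.00591455]), 'torque': array([ 0.01347146,  0.02790397, -0.00601005]), 'grasp_force': 0.0, 'gripper_width': 0.08535766951262733}
```

View pics/top0.png

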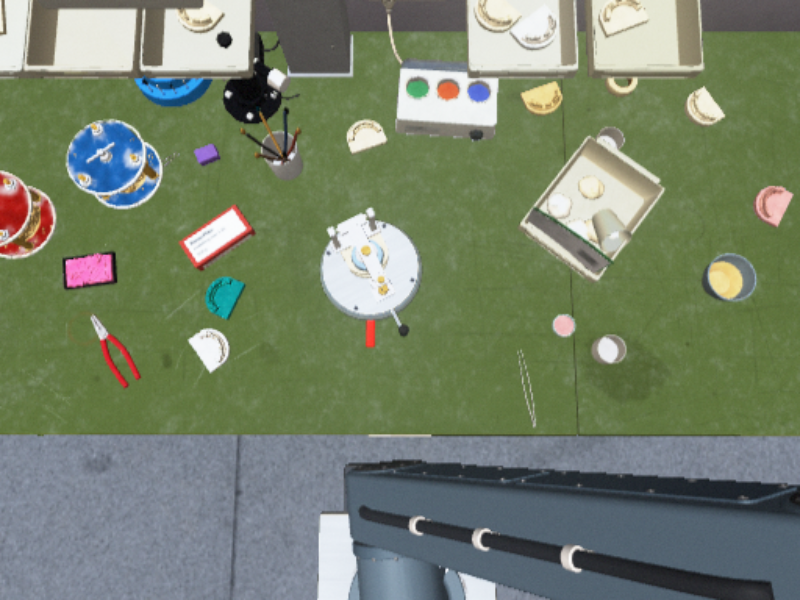

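View pics/scene0.png

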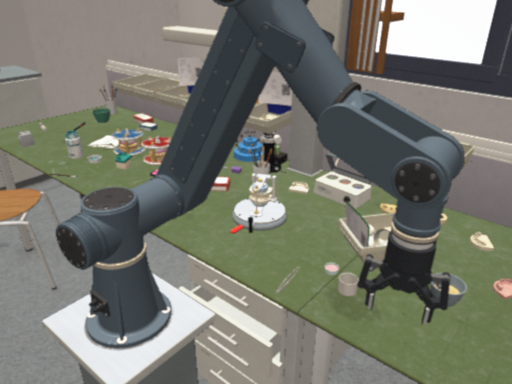

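The top view shows the stand at about (370,270) in the 800-px picture, its red mark at (370,335) and its black handle at (403,330). The handle is turned to the robot's right of the mark. Next I'll measure these.

```bash
python3 - <<'E'
from h import *
c=dict(np.load('pics/top0.npz'));P=cloud(c);I=c['color'].astype(int)
s=.64
v,u=np.indices(P.shape[:2])
near=np.hypot(u-370*s,v-270*s)<60
z=P[...,2]
m=near&(abs(z-.032)<.004); pts=P[m][:,:2].astype(np.float32)
ctr,r=cv2.minEnclosingCircle(pts); print('plate',ctr,r,m.sum(),np.nanmedian(z[m]))
m2=near&(z>.008)&(z<.04)
print('foot enclosing',cv2.minEnclosingCircle(P[near&(z>.012)&(z<.036)&(I[...,0]<I[...,1]+60)][:,:2].astype(np.float32)))
red=near&(I[...,0]>150)&(I[...,1]<70)&(I[...,2]<70); q=P[red]; print('red',q.mean(0),q.min(0),q.max(0),red.sum())
hd=(np.hypot(u-403*s,v-330*s)<8)&(z>.05); q=P[hd]; print('handle',q.mean(0),q.min(0),q.max(0),hd.sum())
up=near&(z>.125); q=P[up]; 
h=q[:,2].max(); print('top',h)
C=np.array(ctr)
red=P[red].mean(0)[:2]-C; ha=P[hd].mean(0)[:2]-C
for n,a in(('red',red),('handle',ha)): print(n,np.hypot(*a),np.degrees(np.arctan2(-a[1],-a[0])))
# block/knob heights in plate frame
a=np.arctan2(-ha[1],-ha[0]);Rm=np.array([[np.cos(a),np.sin(a)],[-np.sin(a),np.cos(a)]])
L=(q[:,:2]-C)@Rm.T
f=L[:,0]<-30
for l,zz in sorted(zip(L[f].round(3).tolist(),q[f,2].round(3)))[:60]: print(l,zz,end='; ')
cr=cv2.resize(I[130:235,190:290].astype(np.uint8)[:,:,::-1],None,fx=5.6,fy=5.6,interpolation=cv2.INTER_CUBIC);cv2.imwrite('pics/crop0.png',cr)
E
```

```text
plate (0.5783867835998535, 0.05714664235711098) 0.11832782626152039 1648 0.03133982279429992
foot enclosing ((0.5798383951187134, 0.06105107441544533), 0.1214580163359642)
red [0.4754852  0.06652149 0.00744674] [0.45536012 0.06138353 0.0017313 ] [0.50307235 0.07650796 0.0114882 ] 63
handle [0.47931124 0.00592076 0.07417365] [ 0.47193714 -0.00313822  0.06421218] [0.48916617 0.01375652 0.08045842] 36
top 0.1545273526897235
red 0.10332774550548682 -5.205559693693707
handle 0.11153499471220917 27.340709277918
```

View pics/crop0.png

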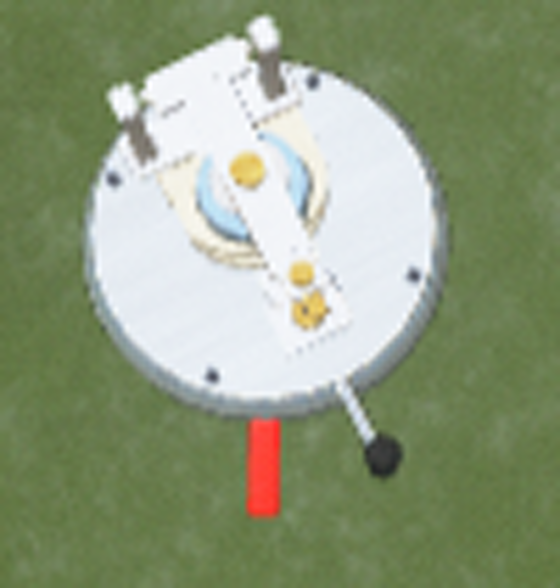

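The enlarged crop (origin 190,130, scale 5.6) shows the plate centred at about (263,230) and the red tab at x=264, y 418 to 516. The handle head is at (383,455), the front-arm knobs at (309,310) and (302,271), and the front end of the upper arm near (309,325).

```bash
cat >> h.py <<'E'
def ray(c,u,v,z):
    K=c['camera_matrix'];d=rot(c['attitude'])@np.array([(u-K[0,2])/K[0,0],(v-K[1,2])/K[1,1],1]);o=np.array(c['xyz']);return o+d*(z-o[2])/d[2]
E
python3 - <<'E'
from h import *
c=dict(np.load('pics/top0.npz'))
f=lambda x,y,z:ray(c,190+(x+.5)/5.6-.5,130+(y+.5)/5.6-.5,z)[:2]
e=[f(x,y,.032) for x,y in((90,230),(437,230),(263,58),(263,402))];C=(e[0]+e[1]+e[2]+e[3])/4
print(np.hypot(*(e[0]-e[1])),np.hypot(*(e[2]-e[3])),'C',C)
for n,p in dict(redend=f(264,516,.008),redin=f(264,420,.008),handle=f(383,455,.076),topknob=f(302,271,.15),knob2=f(309,310,.152)).items():
    a=p-C;print(n,p,np.hypot(*a),np.degrees(np.arctan2(-a[1],-a[0])))
E
```

```text
0.18411961867852394 0.18690733738041426 C [0.60342631 0.06891585]
redend [0.45313862 0.06814337] 0.1502896741967988 0.29449993979086214
redin [0.50437746 0.06868819] 0.09904910367679587 0.13169208648584804
handle [0.47766791 0.00534619] 0.14091229657310822 26.816160007525585
topknob [0.55635456 0.04393983] 0.053287438366877826 27.950195639757414
knob2 [0.53721807 0.04043141] 0.07207561814267249 23.27858741512341
```

Emit:
{"op": "jog_arm", "data": {"hand": [60,60,60,60,60,60,60,60,60,60], "linear": [[15,30,0],[15,30,0],[15,30,0],[15,30,0],[15,30,0],[15,30,0],[15,30,0],[15,30,0],[15,30,0],[15,30,0]], "rot": [[0,0,1],[0,0,1],[0,0,1],[0,0,1],[0,0,1],[0,0,1],[0,0,1],[0,0,1],[0,0,1],[0,0,1]]}}

```text
time_s: 1.1
position: [0.3265, -0.2981, 0.2391]
ee_rot: [-3.058, -0.717, 0.0]
contact_force: [0.3, -1.0, 0.7]
gripper_width: 0.0598
grasp_force: 0.0
```

Emit:
{"op": "jog_arm", "data": {"hand": [60,60,60,60,60,60,60,60,60,60], "linear": [[15,30,0],[15,30,0],[15,30,0],[15,30,0],[15,30,0],[15,30,0],[15,30,0],[15,30,0],[15,30,0],[15,34,0]], "rot": [[0,0,0],[0,0,0],[0,0,0],[0,0,0],[0,0,0],[0,0,0],[0,0,0],[0,0,0],[0,0,0],[0,0,0]]}}

```text
time_s: 2.1
position: [0.4766, 0.0055, 0.2391]
ee_rot: [3.059, 0.716, -0.001]
contact_force: [1.5, 0.3, -0.1]
gripper_width: 0.0603
grasp_force: 0.0
```

Emit:
{"op": "jog_arm", "data": {"hand": [60,60,60,60,60,60,60,60,60,60], "linear": [[1,0,-20],[0,0,-20],[0,0,-20],[0,0,-20],[0,0,-20],[0,0,-20],[0,0,-20],[0,0,-20],[0,0,-20],[0,0,-8]], "rot": [[0,0,0],[0,0,0],[0,0,0],[0,0,0],[0,0,0],[0,0,0],[0,0,0],[0,0,0],[0,0,0],[0,0,0]]}}

```text
time_s: 3.1
position: [0.4762, 0.0046, 0.0496]
ee_rot: [-3.057, -0.716, 0.005]
contact_force: [0.2, 0.3, 0.3]
gripper_width: 0.0597
grasp_force: 0.0
```

Emit:
{"op": "jog_arm", "data": {"hand": [10,10,10,10,10,10,10,10,10,10], "linear": [[0,0,0],[0,0,0],[0,0,0],[0,0,0],[0,0,0],[0,0,0],[0,0,0],[0,0,0],[0,0,0],[0,0,0]], "rot": [[0,0,0],[0,0,0],[0,0,0],[0,0,0],[0,0,0],[0,0,0],[0,0,0],[0,0,0],[0,0,0],[0,0,0]]}}

```text
time_s: 4.1
position: [0.4778, 0.0043, 0.0522]
ee_rot: [3.058, 0.717, 0.003]
contact_force: [-1.0, 0.9, 6.0]
gripper_width: 0.0164
grasp_force: 58.8
```

```bash
python3 - <<'E'
from h import *
C=np.array([.6034,.0689]);prev=None
for d in np.linspace(26.8,.2,21):
    a=np.radians(d);p=C-.1405*np.array([np.cos(a),np.sin(a)])
    if prev is not None: print(((p-prev)*1000).round(1).tolist(),end=' ')
    prev=p
E
```

```text
[-1.4, 2.9] [-1.4, 3.0] [-1.3, 3.0] [-1.2, 3.0] [-1.2, 3.0] [-1.1, 3.1] [-1.0, 3.1] [-0.9, 3.1] [-0.9, 3.1] [-0.8, 3.2] [-0.7, 3.2] [-0.7, 3.2] [-0.6, 3.2] [-0.5, 3.2] [-0.4, 3.2] [-0.4, 3.2] [-0.3, 3.2] [-0.2, 3.3] [-0.1, 3.3] [-0.0, 3.3]
```

Emit:
{"op": "jog_arm", "data": {"hand": [10,10,10,10,10,10,10,10,10,10], "linear": [[-1.4,2.9,0],[-1.4,3,0],[-1.3,3,0],[-1.2,3,0],[-1.2,3,0],[-1.1,3.1,0],[-1,3.1,0],[-0.9,3.1,0],[-0.9,3.1,0],[-0.8,3.2,0]], "rot": [[0,0,-1.33],[0,0,-1.33],[0,0,-1.33],[0,0,-1.33],[0,0,-1.33],[0,0,-1.33],[0,0,-1.33],[0,0,-1.33],[0,0,-1.33],[0,0,-1.33]]}}

```text
time_s: 5.1
position: [0.4664, 0.0346, 0.0522]
ee_rot: [3.12, 0.357, 0.002]
contact_force: [-0.9, -0.9, 7.2]
gripper_width: 0.0163
grasp_force: 58.8
```

Emit:
{"op": "jog_arm", "data": {"hand": [10,10,10,10,10,10,10,10,10,10], "linear": [[-0.7,3.2,0],[-0.7,3.2,0],[-0.6,3.2,0],[-0.5,3.2,0],[-0.4,3.2,0],[-0.4,3.2,0],[-0.3,3.2,0],[-0.2,3.3,0],[-0.1,3.3,0],[0,3.3,0]], "rot": [[0,0,-1.33],[0,0,-1.33],[0,0,-1.33],[0,0,-1.33],[0,0,-1.33],[0,0,-1.33],[0,0,-1.33],[0,0,-1.33],[0,0,-1.33],[0,0,-1.33]]}}

```text
time_s: 6.1
position: [0.462, 0.0671, 0.0522]
ee_rot: [3.141, -0.006, 0.001]
contact_force: [-1.7, -0.9, 8.1]
gripper_width: 0.0164
grasp_force: 58.9
```

Emit:
{"op": "jog_arm", "data": {"hand": [10,10,10,60,60,60,60,60,60,60], "linear": [[0,0,0],[0,0,0],[0,0,0],[0,0,0],[0,0,0],[0,0,0],[0,0,0],[0,0,0],[0,0,0],[0,0,0]], "rot": [[0,0,0],[0,0,0],[0,0,0],[0,0,0],[0,0,0],[0,0,0],[0,0,0],[0,0,0],[0,0,0],[0,0,0]]}}

```text
time_s: 7.1
position: [0.4621, 0.0672, 0.0513]
ee_rot: [-3.142, 0.006, 0.0]
contact_force: [-0.5, 0.3, 0.9]
gripper_width: 0.0602
grasp_force: 0.0
```

Emit:
{"op": "jog_arm", "data": {"hand": [60,60,60,60,60,60,60,60,60,60], "linear": [[0,0,15],[0,0,20],[0,0,20],[0,0,20],[0,0,20],[0,0,20],[0,0,20],[0,0,10],[0,0,5],[0,0,0]], "rot": [[0,0,0],[0,0,0],[0,0,0],[0,0,0],[0,0,0],[0,0,0],[0,0,0],[0,-4,0],[0,-6,0],[0,-6,0]]}}

```text
time_s: 8.1
position: [0.4631, 0.0671, 0.2027]
ee_rot: [3.109, -0.006, 0.448]
contact_force: [-0.2, 0.4, -0.7]
gripper_width: 0.06
grasp_force: 0.0
```

Emit:
{"op": "jog_arm", "data": {"hand": [60,60,60,60,60,60,60,60,60,60], "linear": [[0,0,0],[0,0,0],[0,0,0],[0,0,0],[0,0,0],[0,0,0],[0,0,0],[0,0,0],[0,0,0],[0,0,0]], "rot": [[0,-4,0],[0,-4,0],[0,-4,0],[0,-4,0],[0,-4,0],[0,-4,0],[0,-2,0],[0,-2,0],[0,-1,0],[0,0,0]]}}

```text
time_s: 9.1
position: [0.464, 0.082, 0.2021]
ee_rot: [-2.959, -0.018, -0.896]
contact_force: [-0.3, -0.6, 0.1]
gripper_width: 0.0603
grasp_force: 0.0
```

```bash
python3 - <<'E'
from h import *
for n in('top','scene','wrist'): snap(n,n+'1')
a=[cv2.imread(f'pics/{n}1.png') for n in('top','wrist')]
cr=cv2.resize(a[0][120:250,180:300],(480,520),interpolation=cv2.INTER_CUBIC)
w=cv2.resize(a[1],(320,240)); o=np.zeros((520,800,3),np.uint8);o[:,:480]=cr;o[:240,480:]=w
s=cv2.imread('pics/scene1.png')[130:250,190:350];o[250:490,480:]=cv2.resize(s,(320,240))
cv2.imwrite('pics/m1.png',o)
st=robot.state();print(st['position'],st['ee_rot'],st['joint_positions'])
E
```

```text
[0.46474134 0.08195485 0.20241374] [-2.95880677 -0.02147797 -0.89719021] [-0.14711636  0.30919784  2.26942386  1.6791651   0.133474   -0.2315007 ]
```

View pics/m1.png

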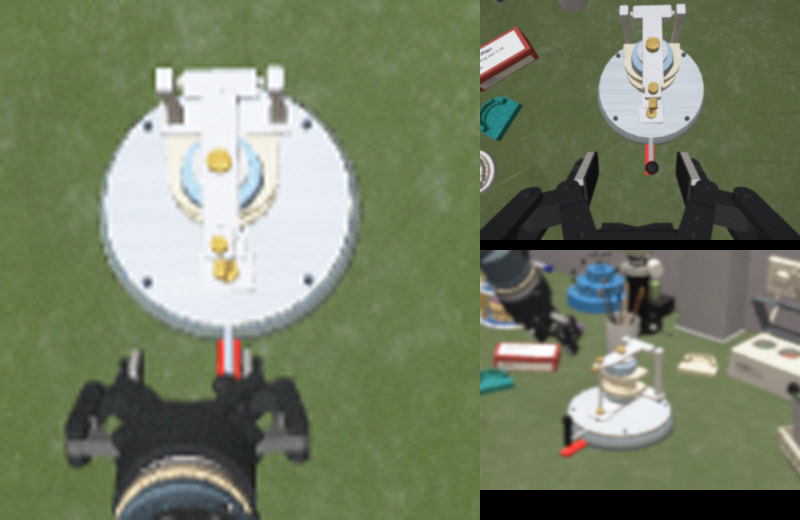

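The picture shows the bar, at (228,350) in the crop, over the red tab, at (230,360). The tool is about 15 mm off in y because joint 5 is near 0, so I'll use less tilt. Next I'll check the swivel angle numerically.

```bash
python3 - <<'E'
from h import *
c=dict(np.load('pics/top1.npz'));C=np.array([.6034,.0689])
f=lambda x,y,z:ray(c,180+(x+.5)/4-.5,120+(y+.5)/4-.5,z)[:2]
for n,p in dict(knob=f(219,243,.15),barin=f(228,335,.025),barout=f(228.5,370,.025)).items():
    a=p-C;print(n,p,np.hypot(*a),np.degrees(np.arctan2(-a[1],-a[0])))
w=dict(np.load('pics/wrist1.npz'))
f=lambda x,y,z:ray(w,(x-480)*1.6,y*1.6,z)[:2]
for n,p in dict(handle=f(652,167,.076),redL=f(646,168,.008),knob=f(653,88,.15),backknob=f(653,44,.155),plateL=f(599,90,.032),plateR=f(704,90,.032)).items():
    a=p-C;print(n,p,np.hypot(*a),np.degrees(np.arctan2(-a[1],-a[0])))
E
```

```text
knob [0.54985745 0.06809067] 0.053548662716249744 0.8660011598200875
barin [0.50569354 0.06814137] 0.09770940320793978 0.44485475239905825
barout [0.479803   0.06749809] 0.12360495440131732 0.6498563681486996
handle [0.46673449 0.0677595 ] 0.13667027142206317 0.4781324704304221
redL [0.46654633 0.07591395] 0.13703328997333433 -2.9339263636930277
knob [0.55012106 0.06938405] 0.05328114049576588 -0.5205304214672302
backknob [0.60263636 0.06989652] 0.0012554644183045088 -52.53690390225317
plateL [0.59660303 0.16021882] 0.09157142411149065 -85.7432548756548
plateR [ 0.59820712 -0.02118583] 0.09023537182085427 86.70090888854696
```

Emit:
{"op": "jog_arm", "data": {"hand": [60,60,60,60,60,60,60,60,60,60], "linear": [[0,0,3],[0,0,3],[0,0,3],[0,0,0],[0,0,0],[0,0,0],[0,0,0],[0,0,0],[0,0,0],[0,0,0]], "rot": [[0,2,0],[0,2,0],[0,2,0],[0,2,0],[0,3,0],[0,3,0],[0,3,0],[0,0,0],[0,0,0],[0,0,0]]}}

```text
time_s: 10.25
position: [0.4654, 0.0885, 0.2066]
ee_rot: [-3.013, -0.02, -0.58]
contact_force: [-0.5, -0.8, 0.3]
gripper_width: 0.0604
grasp_force: 0.0
```

Emit:
{"op": "jog_arm", "data": {"hand": [46,46,46,46,46,46,46,46,46,46], "linear": [[10,-2.5,0],[10,-2.5,0],[10,-2.5,0],[10,-2.5,0],[10,-2.5,0],[10,-2.5,0],[10,-2.5,0],[10,-2,0],[4,0,0],[0,0,0]], "rot": [[0,0,-0.7],[0,0,0],[0,0,0],[0,0,0],[0,0,0],[0,0,0],[0,0,0],[0,0,0],[0,0,0],[0,0,0]]}}

```text
time_s: 11.25
position: [0.551, 0.0688, 0.207]
ee_rot: [-3.015, -0.002, -0.583]
contact_force: [0.4, 0.3, 0.9]
gripper_width: 0.0458
grasp_force: 0.0
```

```bash
python3 - <<'E'
from h import *
st=robot.state();print(st['position'],st['ee_rot'],st['joint_positions'])
c=snap('wrist','w2');cv2.imwrite('pics/w2.png',cv2.resize(cv2.imread('pics/w2.png'),(768,576)))
E
```

```text
[0.55103466 0.06880449 0.20703139] [-3.01522146e+00 -2.05931684e-03 -5.83006587e-01] [-0.14190457  0.37773313  1.92436053  0.26385996  0.48412444  1.21560326]
```

View pics/w2.png

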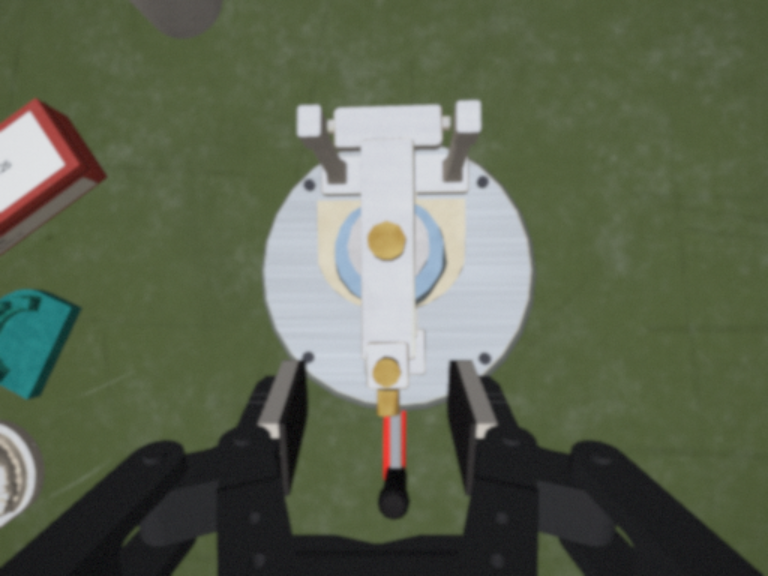

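The wrist view shows the block at columns 366–407 (rows 342–388), between the pads at columns 305 and 450. The upright knob is at (387,372).

```bash
python3 - <<'E'
from h import *
c=dict(np.load('pics/w2.npz'));
f=lambda x,y,z:ray(c,(x+.5)/1.5-.5,(y+.5)/1.5-.5,z)
for n,a in dict(knob=(387,372,.152),L=(366,365,.142),R=(407,365,.142),front=(387,388,.142)).items(): print(n,f(*a).round(4))
P=cloud(c)
for x,y in((387,372),(372,385),(401,385),(387,320)): print(P[int(y/1.5),int(x/1.5)].round(4))
t=rot(robot.state()['ee_rot']);print(t.round(3),c['xyz'])
E
```

```text
knob [0.552  0.0689 0.152 ]
L [0.5537 0.0789 0.142 ]
R [0.5541 0.0605 0.142 ]
front [0.5437 0.0693 0.142 ]
[0.5519 0.0688 0.1518]
[0.5452 0.0759 0.1422]
[0.5454 0.0632 0.1417]
[0.574  0.0698 0.1383]
[[ 0.928  0.015  0.371]
 [-0.012 -0.997  0.07 ]
 [ 0.371 -0.069 -0.926]] [0.57854764 0.05917742 0.36159043]
```

Emit:
{"op": "jog_arm", "data": {"hand": [46,46,46,46,46,46,46,46,46,46], "linear": [[0,0.5,0],[0,0,0],[0,0,-10],[0,0,-10],[0,0,-12],[0,0,-12],[0,0,-12],[0,0,-12],[0,0,-8],[0,0,-5]], "rot": [[-2.2,0,0],[-2.1,0,0],[0,0,0],[0,0,0],[0,0,0],[0,0,0],[0,0,0],[0,0,0],[0,0,0],[0,0,0]]}}

```text
time_s: 12.3
position: [0.5496, 0.0692, 0.1246]
ee_rot: [3.083, 0.023, 0.591]
contact_force: [-0.1, -0.1, 0.1]
gripper_width: 0.0458
grasp_force: 0.0
```

```bash
python3 - <<'E'
from h import *
st=robot.state();print(st['position'],st['ee_rot'],st['joint_positions'],st['contact_force']);print(rot(st['ee_rot']).round(3))
c=snap('wrist','w3');cv2.imwrite('pics/w3.png',cv2.resize(cv2.imread('pics/w3.png'),(768,576)))
E
```

```text
[0.54956884 0.06916858 0.12456932] [3.08259162 0.02328793 0.59077524] [-0.09533598  0.53927957  1.98864134  0.14928706  0.23909035  1.32197463] [-0.07820348 -0.10791139  0.06694786]
[[ 0.929  0.014  0.37 ]
 [ 0.015 -1.     0.   ]
 [ 0.37   0.006 -0.929]]
```

View pics/w3.png

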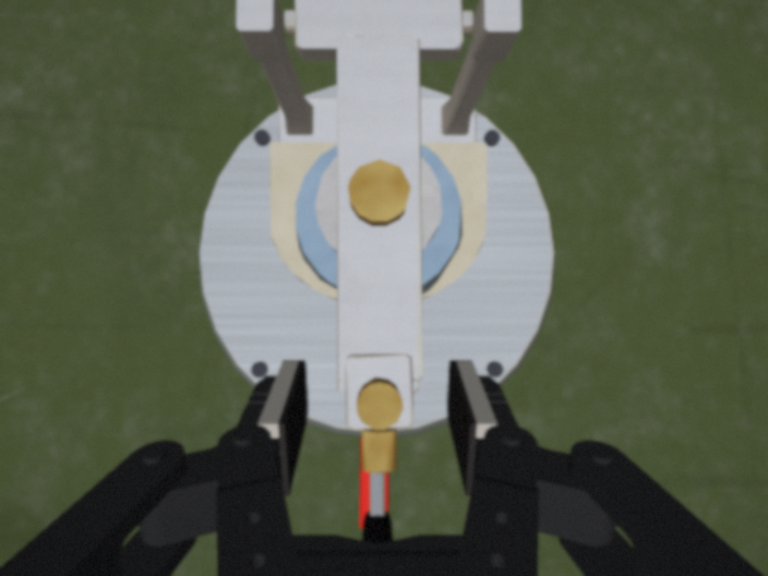

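The block sits centred between the pads (column 378). I'll close on it now.

Emit:
{"op": "jog_arm", "data": {"hand": [12,12,12,12,12,12,12,12,12,12], "linear": [[0,0,0],[0,0,0],[0,0,0],[0,0,0],[0,0,0],[0,0,0],[0,0,0],[0,0,0],[0,0,0],[0,0,0]], "rot": [[0,0,0],[0,0,0],[0,0,0],[0,0,0],[0,0,0],[0,0,0],[0,0,0],[0,0,0],[0,0,0],[0,0,0]]}}

```text
time_s: 13.35
position: [0.5503, 0.0692, 0.1263]
ee_rot: [3.081, 0.024, 0.595]
contact_force: [-2.9, -4.7, 3.6]
gripper_width: 0.0219
grasp_force: 58.8
```

```bash
python3 - <<'E'
from h import *
st=robot.state();p=st['position']*1000;print(p,st['contact_force'],st['gripper_width'])
h=np.array([668.5,p[1],128.]);prev=p
for k in range(1,21):
    q=h+R.from_rotvec([0,np.radians(2.25*k),0]).apply(p-h);print((q-prev).round(1).tolist(),end=' ');prev=q
print(prev)
E
```

```text
[550.31281719  69.16295278 126.32591975] [-2.87193234 -4.73412274  3.63687924] 0.02190158077735812
[0.0, 0.0, 4.6] [0.2, 0.0, 4.6] [0.4, 0.0, 4.6] [0.6, 0.0, 4.6] [0.8, 0.0, 4.6] [0.9, 0.0, 4.5] [1.1, 0.0, 4.5] [1.3, 0.0, 4.5] [1.5, 0.0, 4.4] [1.6, 0.0, 4.3] [1.8, 0.0, 4.3] [2.0, 0.0, 4.2] [2.1, 0.0, 4.1] [2.3, 0.0, 4.0] [2.4, 0.0, 3.9] [2.6, 0.0, 3.8] [2.7, 0.0, 3.7] [2.9, 0.0, 3.6] [3.0, 0.0, 3.5] [3.2, 0.0, 3.4] [583.74528808  69.16295278 210.38720492]
```

Emit:
{"op": "jog_arm", "data": {"hand": [12,12,12,12,12,12,12,12,12,12], "linear": [[0,0,4.6],[0.2,0,4.6],[0.4,0,4.6],[0.6,0,4.6],[0.8,0,4.6],[0.9,0,4.5],[1.1,0,4.5],[1.3,0,4.5],[1.5,0,4.4],[1.6,0,4.3]], "rot": [[0,2.25,0],[0,2.25,0],[0,2.25,0],[0,2.25,0],[0,2.25,0],[0,2.25,0],[0,2.25,0],[0,2.25,0],[0,2.25,0],[0,2.25,0]]}}

```text
time_s: 14.35
position: [0.5582, 0.0692, 0.1712]
ee_rot: [3.14, 0.026, -0.023]
contact_force: [-0.8, -1.6, -0.9]
gripper_width: 0.0215
grasp_force: 59.3
```

Emit:
{"op": "jog_arm", "data": {"hand": [12,12,12,12,12,12,12,12,12,12], "linear": [[1.8,0,4.3],[2,0,4.2],[2.1,0,4.1],[2.3,0,4],[2.4,0,3.9],[2.6,0,3.8],[2.7,0,3.7],[2.9,0,3.6],[3,0,3.5],[3.2,0,3.4]], "rot": [[0,2.25,0],[0,2.25,0],[0,2.25,0],[0,2.25,0],[0,2.25,0],[0,2.25,0],[0,2.25,0],[0,2.25,0],[0,2.25,0],[0,2.25,0]]}}

```text
time_s: 15.35
position: [0.5828, 0.0693, 0.2099]
ee_rot: [-3.074, -0.026, 0.637]
contact_force: [-2.2, -1.9, 1.3]
gripper_width: 0.0217
grasp_force: 59.8
```

Emit:
{"op": "jog_arm", "data": {"hand": [12,12,12,12,12,12,12,12,12,12], "linear": [[0,0,0],[0,0,0],[0,0,0],[0,0,0],[0,0,0],[0,0,0],[0,0,0],[0,0,0],[0,0,0],[0,0,0]], "rot": [[0,0,0],[0,0,0],[0,0,0],[0,0,0],[0,0,0],[0,0,0],[0,0,0],[0,0,0],[0,0,0],[0,0,0]]}}

```text
time_s: 16.35
position: [0.5832, 0.0694, 0.21]
ee_rot: [-3.074, -0.025, 0.632]
contact_force: [-6.0, -1.8, 4.4]
gripper_width: 0.0214
grasp_force: 60.5
```

```bash
python3 - <<'E'
from h import *
st=robot.state();print(st['position'],st['contact_force'],st['gripper_width'],st['grasp_force']);print(rot(st['ee_rot']).round(3))
for n in('wrist','scene','top'): snap(n,n+'4')
a=cv2.resize(cv2.imread('pics/scene4.png')[120:260,190:350],(400,350),interpolation=cv2.INTER_CUBIC);b=cv2.resize(cv2.imread('pics/wrist4.png'),(400,300));o=np.zeros((600,800,3),np.uint8);o[:350,:400]=a;o[:300,400:]=b
t=cv2.resize(cv2.imread('pics/top4.png')[130:240,180:300],(327,300),interpolation=cv2.INTER_CUBIC);o[300:,400:727]=t
cv2.imwrite('pics/m4.png',o)
E
```

```text
[0.58315402 0.06935612 0.21003308] [-5.95273151 -1.75381842  4.36908502] 0.021429544936378556 60.505735874176025
[[ 0.919  0.015 -0.394]
 [ 0.016 -1.    -0.   ]
 [-0.394 -0.006 -0.919]]
```

View pics/m4.png

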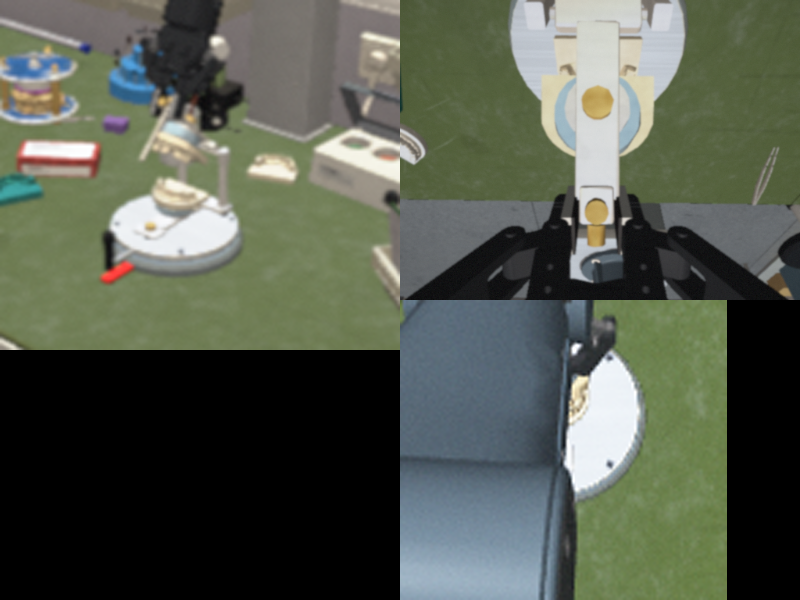

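The scene view shows the upper arm raised and gripped near (170,125), with the handle still over the red mark at (110,260). One quick depth check of the opening angle before handing in.

```bash
python3 - <<'E'
from h import *
P=cloud(dict(np.load('pics/wrist4.npz')));s=512/400
q=np.concatenate([P[int(a*s):int(b*s),int(188*s):int(208*s)].reshape(-1,3) for a,b in((40,80),(128,175))]);q=q[~np.isnan(q).any(1)]
n=np.linalg.svd(q-q.mean(0),full_matrices=False)[2]
print('open deg',np.degrees(np.arctan2(abs(n[2][0]),abs(n[2][2]))),'axis',n[0],'yaw',np.degrees(np.arctan(n[0][1]/n[0][0])),'resid',((q-q.mean(0))@n[2]).std())
E
```

```text
open deg 44.45957992364658 axis [-0.71361292 -0.01392939  0.70040172] yaw 1.1182448947238988 resid 0.0006187061787620213
```

```bash
python3 -c "
from cell import robot
print(robot.job_done())"
```

```text
the job is handed in; nothing more can be done
None
```

The job is handed in: the handle is over the red mark (about 1° off as measured) and the gripper holds the upper arm still at about 44.5° open, with no bystander touched; the hand-in returned no verdict.

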